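# Crack the stuck lid of a culture jar locked in its bench holder

### The arm

A 6-joint arm with a two-finger parallel gripper is mounted at the origin on a cart in front of the work surface, level with it; the furniture and walls round the work are solid. World frame = base frame: x ahead of the robot, y to its left, z up, the work surface at z = 0. Lengths are in mm, angles in rad, forces in N, time in s.
With the tool pointing down it reaches from about 300 to 775 mm from the base axis. Payload 14.6 kg.
Tool frame: the origin (TCP) lies midway between the tips of the shut fingers; the grasp point (between the pads) lies 19 mm behind it (manip.hold_point_z is the distance from the TCP to the grasp point, in mm); z points along the fingers, y is the direction in which the jaws open and shut (so a half turn about z gives the same grasp; the last joint's range is limited). The gripper opens to 94 mm and grips with 3 to 60 N. Pads are 16 mm wide; open, the fingers measure 119 mm over their backs; the gripper's body (75 mm by 177 mm) begins 78 mm behind the grasp point.
Start: joints at [1.075, 0.3, 1.521, -0, 1.321, -0.067], TCP at [228.675, 500.197, 205.446] pointing down, gripper open.
Joint ranges: [-3.03, 3.03], [-0.79, 2.21], [0.23, 2.52], [-1.04, 4.18], [0, 3.07], [-2.55, 2.55]. Speed limits (rad/s): [2.22, 2.22, 2.57, 3.14, 3.14, 3.14].

### API

Orientations are given as [roll, pitch, yaw] about the fixed x, y, z axes, in that order (R = Rz(yaw) Ry(pitch) Rx(roll)).
In Python, from cell import manip gives the robot as it stands.
- The arm moves only by the shell command python3 -m crank 'ROWS' [OPENING] [FORCE]. ROWS is JSON, a list of rows, each an object with "offset": the shift along the world's x, y, z in m, a list of three; "spin": the turn about the world's z in degrees. In form: [{"offset": [dx, dy, dz], "spin": spin}, ...]. A call has exactly 8 rows; each row is the pose to reach, as a shift and turn from the pose measured when the call began; what a row does not reach only later rows make up. A row lasts 1/12 s, in which the tool goes at most 41.7 mm and 7.16 degrees, less where a joint would pass 70% of its speed; a pose out of reach is approached as far as the arm can. A call with a gripper value outside its range is refused whole. OPENING is the opening, from 0 (shut) to 1 (fully open), set as the call begins (- or left out, the last holds). The fingers move at their own pace and stop on an object; FORCE is the grip in N (left out, the last holds). Time passes only in rows, so rows that repeat a pose let the fingers close, or fill a call up. It gives the time, the measured TCP pose, the force and the opening at its end, in the units of the state.
- manip.read_state(): the state, without advancing time (a new reading comes with each control period).
- manip.camera(name): name is "side" or "top"; returns a dict with "pixels" (420x560x3 uint8, red, green, blue), "fx", "fy", "cx", "cy" (pixels), "k1" (the pictures are not rectified: a ray, as slopes to the right and down, at radius r is drawn at 1 + k1 r^2 times it, then the intrinsics apply), "extrinsics" (4x4, takes a point from world to camera coordinates). Camera axes: x right, y down, z forward; pixel columns grow to the right and rows downward; lengths in mm; the calibration is good to about 2 mm. A picture is of the moment at which its call begins. There is no depth.
- manip.sign_off(): hands the job in, once; it reports no verdict.
Trained networks look in a picture, given as the dict that the camera call returned (one of the last four; its "shot" number tells which), for a name from the list of things; names that differ only in an ending like _2 or _b are one class to them, and where a whole thing is asked for, a point or a joint stands for the part that bears it (a point fixed in the world has none). Each returns a list of dicts, best first, with "conf" (0 to 1); they miss things now and then, are a little off and sometimes report something else, mostly with a low value. They report only what shows in the picture. A call takes as long as a camera call. They do not tell look-alikes from the thing itself.
- manip.search_frame(picture, name): "location" ([x, y, z] in mm, in world coordinates, good to about 4 mm: the middle of the surface that is visible of it).
- manip.masks_of(picture, name): "mask" (420x560 bool, what is visible of it).
The state is a dict: "clock": time; "joints": joint angles; "qd": joint speeds; "effort": joint torques, N m; "eef_pos": TCP position; "eef_rot": TCP orientation; "wrist_force": force on the tool from outside, world axes, zero at the start; "moment": the same for the moment, N m; "finger_gap": finger opening in mm.
Only numpy, scipy, OpenCV 4.12 (cv2) and the standard library are available. Lean on these libraries where they do the work, as an engineer would, in place of code of your own. Each camera call takes 0.05 s, during which the arm holds its last target. There are 200 camera calls.

### The job

Lock the clear culture jar down in its bench holder by swinging the holder's steel hold-down arm in over the jar's foot until it clicks fully home in its catch; only then take the white lid by its black bar handle and pull it straight up until the stuck seal gives. Do not pull the lid off: finish while still holding it in the gripper, level and about a centimetre open, so that air can enter while the lid still covers the plates, with the jar still locked down in its holder. Leave the other things on the bench where they are.

Things in the scene. Friction and masses are not known exactly. Their poses are not given: they have to be found in the camera images.
- holder: Bench holder: aluminium plate 185 x 215 x 12 mm fixed on the bench, with four short dowels round the jar's foot, a steel fixed jaw over the foot on its +y side and the pivoted hold-down arm on its -y side. Origin on the bench under the jar's axis; x runs from the catch end to the pivot end (roughly away from the robot), y from the arm to the jar, z up.
- pivot (a point): Upright axis of the hold-down arm, 27 mm above the bench, at x 50, y -80 mm of the holder; axes as the holder's. The catch, a steel keeper 22 x 36 mm, top 43 mm above the bench, stands 130 mm towards the holder's -x from here; the arm slides in under its jaw from the -y side.
- knob (a point): Centre, half-way up, of the upright round black knob (16 mm diameter, from 33 to 75 mm above the bench) at the free end of the hold-down arm, a flat steel bar 18 mm wide that swings level. Its axis is 175 mm from the pivot; closed it lies 175 mm towards the holder's -x from the pivot, 45 mm beyond the catch; open, it is swung out to the -y side. Pinch it from above or push it.
- hold_down (a joint): Angle of the hold-down arm, rad: 0 = fully home in its catch (hard stop), growing as it swings open, counter-clockwise seen from above, up to 1.5. It turns with light friction; from about 0.2 to 0.1 rad a sprung pad under its nose rides over the bead of the jar's foot (some 5 N at the knob), then it drops behind the bead, draws the arm home and keeps it there.
- jar_rim (a point): Centre of the jar's rim, 124 mm above the bench. The jar is loose: a clear cylinder 114 mm in diameter, 112 mm tall, on a beaded foot flange 144 mm across, about 0.7 kg with the three plates fixed in it. Fixed jaw and closed arm reach over the foot with 1 to 2 mm of play; with the arm open the jar comes up with the lid, as the seal holds more than its weight.
- lid_grip (a point): Centre of the black bar handle on the white lid, 158 mm above the bench when shut: flat-sided, 18 mm thick along this point's x, 66 mm long along its y, from 10 to 58 mm above the lid's underside (the centre is at 34 mm). The lid is a disc 126 mm in diameter and 12 mm thick, 0.25 kg, with a small brass vent beside one end of the handle.
- lid_seat (a point): Centre of the underside of the lid's disc, on the jar's rim when shut; z is the lid's upward axis. A skirt 93 mm across reaches 38 mm down into the jar. The seal holds until the lid is pulled up with some 15 to 20 N in all; it gives within the first few mm, then only rubs lightly, and the lid falls shut if let go.
- beaker: Bystander: beaker of cotton swabs, 64 mm across, 177 mm tall; origin at the centre of its underside.
- dish: Bystander: culture plate 94 mm across, 19 mm high; origin at the centre of its underside.
- dropper: Bystander: dropper bottle 32 mm across, 90 mm tall; origin at the centre of its underside.
- pen: Bystander: marker pen lying down, 102 mm long (along its y), 12 mm thick; origin at the centre of its underside.
Not all that is in view belongs to the job. What is shaped like the part that bears lid_grip but blue or orange is not meant.

How it is judged (in metres and radians):
On the way, in this order (a step that is already met when the one before it is completed fails the run):
1. the hold-down arm is home in its catch over the jar's foot, the lid still sealed (value of joint hold_down below 0.03 rad and z of lid_seat in the frame of jar_rim below 0.003 m), for 0.3 s.
2. the lid has broken free of its seal with the jar locked (value of joint hold_down below 0.03 rad and z of lid_seat in the frame of jar_rim above 0.0045 m), for 0.2 s.
At the end, for the whole second after the job is handed in: The hold-down arm is home (under 0.03 rad), the jar is down in its holder (rim no more than 4 mm above its place, upright), and the gripper holds the lid still, level within 0.1 rad, with 5 to 20 mm between its underside and the jar's rim and its skirt in the mouth (value of joint hold_down below 0.03 rad and z of lid_seat in the frame of jar_rim between 0.005 and 0.02 m and angle between lid_seat's own z axis and vertical below 0.1 rad and angle between jar_rim's own z axis and vertical below 0.06 rad and height (world z) of jar_rim below 0.128 m and horizontal distance between lid_seat and jar_rim below 0.01 m and contact force between the fingers and lid above 2 N and linear speed of lid below 0.02 m/s); the arm keeps its last pose, push and grip.
It fails at once if the lid is pulled far up: more than 30 mm above the rim (z of lid_seat in the frame of jar_rim above 0.03 m).
It fails at once if the lid is opened or the jar lifted before the hold-down arm is home (value of joint hold_down above 0.06 rad and (z of lid_seat in the frame of jar_rim above 0.004 m or height (world z) of jar_rim above 0.13 m)).
It fails at once if a bystander is knocked away (moved more than 30 mm) (distance of any of beaker, dish, dropper, pen from where it was at the start of the episode above 0.03 m).
It also fails if it takes over 48 s, if anything falls off the work surface, if the arm or the gripper's body presses on something with over 40 N, if the wrist force passes 120 N, or if a joint passes its speed limit or range.

## Working session

There is one attempt and no reset: what is moved stays moved. The work goes in short steps, Python scripts to look and compute and a shell command to move; the robot and the scene stay as the last step left them, time stands still between calls to the robot, and variables do not carry over. Pictures are saved under pics/ and viewed, about 8 in all and at most 12, crops included, and the job is handed in when it is done.

```bash
mkdir -p pics; ls; cat > h.py <<'E'
from cell import manip
import numpy as np, cv2
def ray(c,u,v):
    p=np.array([(u-c["cx"])/c["fx"],(v-c["cy"])/c["fy"]]);q=p.copy()
    for _ in range(20): q=p/(1+c["k1"]*(q@q))
    E=np.array(c["extrinsics"]);R=E[:3,:3];t=E[:3,3]
    return -R.T@t, R.T@np.array([q[0],q[1],1])
def at_z(c,u,v,z):
    o,d=ray(c,u,v); return o+d*(z-o[2])/d[2]
def proj(c,P):
    E=np.array(c["extrinsics"]);X=E[:3,:3]@np.array(P)+E[:3,3];q=X[:2]/X[2];q=q*(1+c["k1"]*(q@q))
    return q[0]*c["fx"]+c["cx"],q[1]*c["fy"]+c["cy"]
def save(c,n): cv2.imwrite("pics/"+n,c["pixels"][:,:,::-1])
E
python3 - <<'E'
from h import *
for n in("top","side"):
    c=manip.camera(n);save(c,n+"0.png")
    o,d=ray(c,280,210);print(n,o.round(),d.round(2))
    for k in("knob","pivot","lid_grip","jar_rim","holder","beaker","dish","dropper","pen"):
        print(k,[(np.round(r["location"]).tolist(),round(r["conf"],2),np.round(proj(c,r["location"])).tolist()) for r in manip.search_frame(c,k)])
print(manip.read_state())
E
```

```text
pics
top [ 317.  -16. 1469.] [ 0.19 -0.   -0.98]
knob [([539.0, 1.0, 27.0], 0.88, [275.0, 227.0]), ([389.0, 320.0, 21.0], 0.31, [186.0, 270.0])]
pivot [([528.0, 84.0, 16.0], 0.97, [252.0, 231.0]), ([528.0, 96.0, 18.0], 0.54, [249.0, 231.0])]
lid_grip [([570.0, 128.0, 134.0], 0.93, [237.0, 213.0]), ([414.0, -182.0, 50.0], 0.9, [328.0, 261.0]), ([623.0, -153.0, 47.0], 0.71, [318.0, 203.0]), ([542.0, 0.0, 29.0], 0.2, [276.0, 226.0])]
jar_rim [([526.0, 96.0, 18.0], 0.85, [249.0, 231.0]), ([569.0, 127.0, 135.0], 0.65, [237.0, 214.0])]
holder [([529.0, 80.0, 13.0], 0.94, [253.0, 231.0])]
beaker []
dish [([392.0, 325.0, 24.0], 0.84, [184.0, 269.0])]
dropper []
pen [([585.0, -300.0, 9.0], 0.5, [358.0, 215.0])]
side [   1. -895.  830.] [ 0.46  0.71 -0.53]
knob [([523.0, -15.0, 26.0], 0.58, [267.0, 262.0])]
pivot [([511.0, 53.0, 13.0], 0.86, [250.0, 254.0])]
lid_grip [([408.0, -204.0, 49.0], 0.84, [267.0, 315.0]), ([613.0, -169.0, 51.0], 0.78, [330.0, 273.0]), ([514.0, 56.0, 11.0], 0.42, [251.0, 254.0])]
jar_rim [([547.0, 88.0, 55.0], 0.7, [254.0, 232.0])]
holder [([512.0, 50.0, 11.0], 0.94, [251.0, 255.0])]
beaker [([422.0, -400.0, 86.0], 0.75, [326.0, 358.0])]
dish [([388.0, 310.0, 18.0], 0.81, [171.0, 223.0])]
dropper [([739.0, -183.0, 39.0], 0.48, [371.0, 263.0])]
pen []
{'clock': 1.0, 'joints': array([ 1.07538040e+00,  2.99912909e-01,  1.52099915e+00,  7.00522840e-06,
        1.32069546e+00, -6.66133447e-02]), 'qd': array([-0.000162  ,  0.00080693,  0.00095624,  0.001215  , -0.0001289 ,
       -0.00054562]), 'effort': array([-1.98747999e-03, -5.31661069e+01, -3.52921629e+01,  7.08987471e-02,
        2.11519527e-02,  5.84537133e-05]), 'eef_pos': array([228.68387223, 500.1945306 , 205.43885561]), 'eef_rot': array([-3.14157827e+00, -7.76202059e-06,  2.71278833e+00]), 'wrist_force': array([ 1.34050501, -0.2871687 ,  0.69397546]), 'moment': array([-0.00227468, -0.01398922, -0.01524415]), 'finger_gap': 94.01332470398387}
```

```bash
python3 - <<'E'
import cv2
a=cv2.imread("pics/top0.png")[150:310,150:400];b=cv2.imread("pics/side0.png")[170:370,150:400]
cv2.imwrite("pics/a.png",cv2.resize(a,None,fx=3.2,fy=3.2,interpolation=2)[:,:800]);cv2.imwrite("pics/b.png",cv2.resize(b,None,fx=3,fy=3,interpolation=2))
E
```

```text
(no output)
```

View pics/a.png

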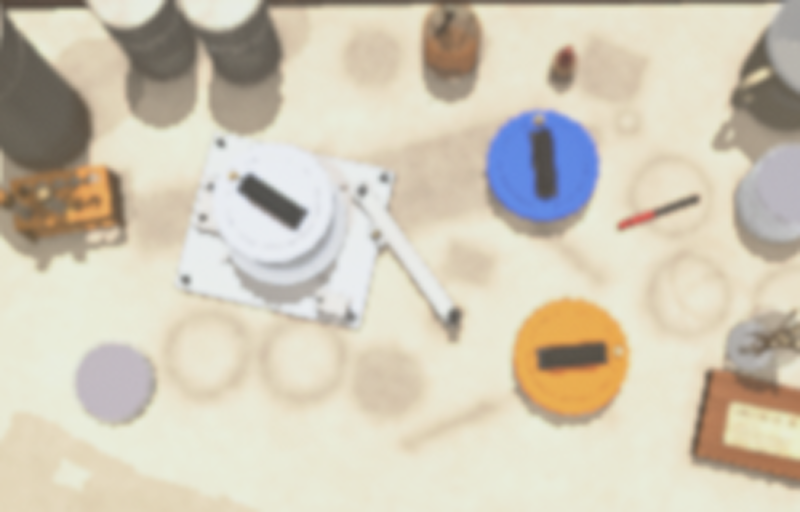

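View pics/b.png

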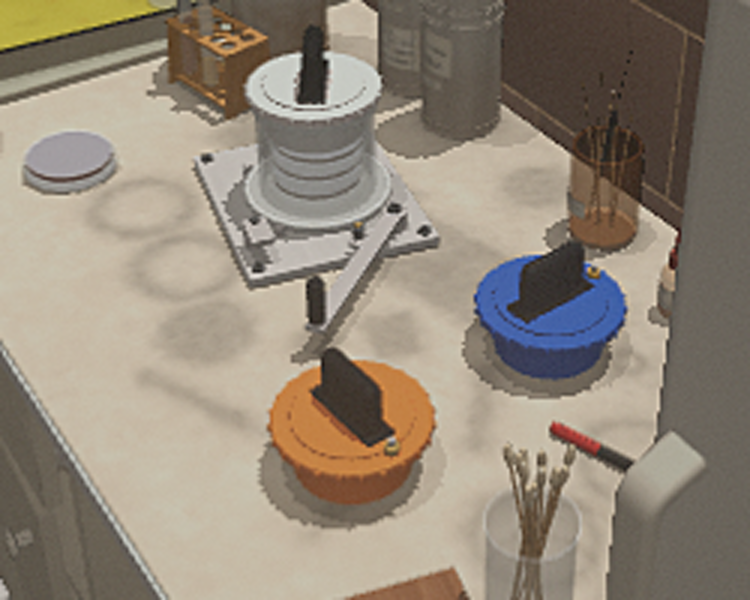

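White lid handle at top px (235,212) is the target. The look-alikes are the blue one at (320,201) and the orange one at (329,261). The knob is at top px (292,249), the pivot at (263,210), and the holder arm is open.

```bash
python3 - <<'E'
from h import *
c=manip.camera("top")
f=lambda x,y,z:at_z(c,150+x/3.2,150+y/3.2,z)
cs=[f(*p,12) for p in((220,138),(393,175),(358,325),(182,288))]
for p in cs: print(p.round())
ctr=np.mean(cs,0);print("plate centre",ctr.round())
xs=(cs[0]-cs[3]+cs[1]-cs[2]);ys=(cs[0]-cs[1]+cs[3]-cs[2])
print("yaw from x,y",np.arctan2(xs[1],xs[0]),np.arctan2(-ys[0],ys[1]),np.linalg.norm(xs)/2,np.linalg.norm(ys)/2)
print("pivot",f(362,192,36).round(),"knob",f(453,318,75).round())
m=manip.masks_of(c,"lid_grip")
for r in m: print(r["conf"],r["mask"].sum(),np.argwhere(r["mask"]).mean(0))
g=c["pixels"].max(2).astype(int)
d=(g<110)
d[:200]=0;d[228:]=0;d[:,:222]=0;d[:,250:]=0
v,u=np.nonzero(d);pts=np.array([at_z(c,a,b,182)[:2] for a,b in zip(u,v)],np.float32);print("handle",cv2.minAreaRect(pts),pts.mean(0),len(pts))
d=(g<110);d[:244]=0;d[254:]=0;d[:,:286]=0;d[:,299:]=0
v,u=np.nonzero(d);print("knobpx",u.mean(),v.mean(),len(u))
big=cv2.resize(c["pixels"][180:265,215:305,::-1],None,fx=7,fy=7,interpolation=2);cv2.imwrite("pics/c.png",big)
E
```

```text
[669. 208.  12.]
[624.  10.  12.]
[454.  50.  12.]
[496. 248.  12.]
plate centre [561. 129.  12.]
yaw from x,y -0.2260836802654892 -0.21697035230912085 176.0900948321741 203.06175086722723
pivot [600.  44.  36.] knob [455. -54.  75.]
0.87 1045 [260.72631579 328.1291866 ]
0.8 1078 [213.4554731  235.14564007]
0.69 1012 [201.57509881 319.44565217]
handle ((563.6854248046875, 130.142333984375), (66.14161682128906, 16.998003005981445), 55.847381591796875) [563.2441  129.35637] 111
knobpx 291.5 248.5 4
```

View pics/c.png

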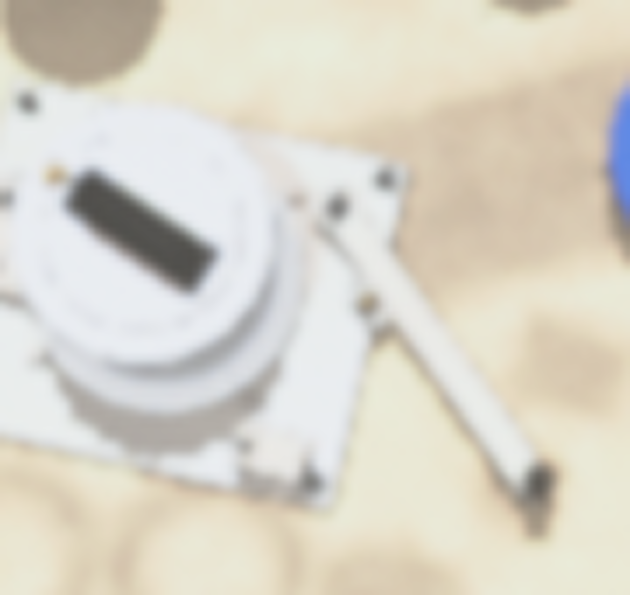

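The close crop confirms the black bar with the brass vent on the white lid. The holder is at (563,130) with yaw about -0.22. The pivot is at about (596,42), and the knob is at about (452,-56), with the arm open by about 0.8 rad. Moving above the knob.

```bash
python3 -m crank '[{"offset":[0.014,-0.034,0],"spin":-7},{"offset":[0.028,-0.07,0],"spin":-14},{"offset":[0.042,-0.105,0],"spin":-21},{"offset":[0.056,-0.14,0],"spin":-28},{"offset":[0.07,-0.175,0],"spin":-35},{"offset":[0.084,-0.21,0],"spin":-42},{"offset":[0.098,-0.245,0],"spin":-49},{"offset":[0.112,-0.28,0],"spin":-56}]' 0.55 20
python3 -m crank '[{"offset":[0.014,-0.034,0],"spin":-7},{"offset":[0.028,-0.07,0],"spin":-14},{"offset":[0.042,-0.105,0],"spin":-21},{"offset":[0.056,-0.14,-0.01],"spin":-28},{"offset":[0.07,-0.175,-0.02],"spin":-35},{"offset":[0.084,-0.21,-0.04],"spin":-42},{"offset":[0.098,-0.245,-0.06],"spin":-49},{"offset":[0.112,-0.28,-0.08],"spin":-56}]'
```

```text
clock: 1.77
eef_pos: [340.9, 218.5, 205.7]
eef_rot: [3.141, -0.0, 1.73]
wrist_force: [0.9, 1.3, -0.7]
finger_gap: 51.9
clock: 2.43
eef_pos: [452.3, -61.0, 126.5]
eef_rot: [3.14, -0.001, 0.746]
wrist_force: [1.2, 0.4, -0.8]
finger_gap: 51.8
```

```bash
python3 - <<'E'
from h import *
c=manip.camera("side");im=c["pixels"][:,:,::-1].copy()
for (x,y) in((452,-56),(455,-54),(450,-57)):
    print([np.round(proj(c,(x,y,z)),1) for z in (33,75)])
x0,y0=215,190
big=cv2.resize(im[y0:y0+100,x0:x0+120],None,fx=6,fy=6,interpolation=2)
for z in(33,75):
    u,v=proj(c,(452,-56,z));cv2.circle(big,(int((u-x0+.5)*6),int((v-y0+.5)*6)),3,(0,0,255),-1)
cv2.imwrite("pics/d.png",big)
print([(r["location"],r["conf"]) for r in manip.search_frame(c,"knob")])
E
```

```text
[array([251.2, 277.5]), array([250.5, 264.4])]
[array([251.8, 276.7]), array([251.2, 263.6])]
[array([250.7, 278. ]), array([250. , 264.9])]
[([520.9, -15.0, 27.8], 0.95)]
```

View pics/d.png

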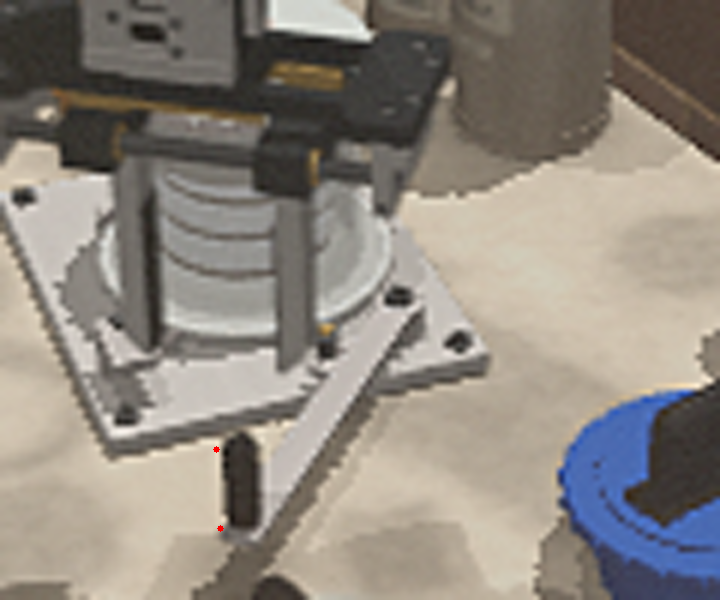

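```bash
python3 - <<'E'
from h import *
c=manip.camera("side");print(at_z(c,254.7,269.7,54).round(1))
print("pivot side",at_z(c,215+399/6-.5,190+296/6-.5,38).round(1))
t=manip.camera("top");
print(at_z(t,291.6,248.4,70).round(1),"pivot top",at_z(t,215+338/7-.5,180+205/7-.5,38).round(1))
print([np.round(proj(t,(455,-54,z)),1) for z in(33,75)],[np.round(proj(t,(463,-52,z)),1) for z in(33,75)])
E
```

```text
[462.7 -56.7  54. ]
pivot side [602.2  37.1  38. ]
[458.6 -54.7  70. ] pivot top [604.   45.3  38. ]
[array([291.1, 250.5]), array([291.4, 249.3])] [array([290.5, 248.2]), array([290.8, 247. ])]
```

```bash
python3 -m crank '[{"offset":[0.008,0.005,-0.01],"spin":-4},{"offset":[0.008,0.005,-0.03],"spin":-8},{"offset":[0.008,0.005,-0.05],"spin":-8},{"offset":[0.008,0.005,-0.065],"spin":-8},{"offset":[0.008,0.005,-0.075],"spin":-8},{"offset":[0.008,0.005,-0.082],"spin":-8},{"offset":[0.008,0.005,-0.082],"spin":-8},{"offset":[0.008,0.005,-0.082],"spin":-8}]'
python3 -m crank '[{"offset":[0,0,0],"spin":0},{"offset":[0,0,0],"spin":0},{"offset":[0,0,0],"spin":0},{"offset":[0,0,0],"spin":0},{"offset":[0,0,0],"spin":0},{"offset":[0,0,0],"spin":0},{"offset":[0,0,0],"spin":0},{"offset":[0,0,0],"spin":0}]' 0 15
python3 - <<'E'
from h import *
c=manip.camera("side")
cv2.imwrite("pics/e.png",cv2.resize(c["pixels"][200:300,210:330,::-1],None,fx=5,fy=5,interpolation=2))
E
```

```text
clock: 3.3
eef_pos: [460.0, -54.0, 45.4]
eef_rot: [-3.142, -0.0, 0.613]
wrist_force: [0.8, 0.5, -0.3]
finger_gap: 51.6
clock: 3.97
eef_pos: [460.0, -54.1, 45.5]
eef_rot: [3.141, -0.0, 0.613]
wrist_force: [-0.2, 0.2, 1.5]
finger_gap: 15.7
```

View pics/e.png

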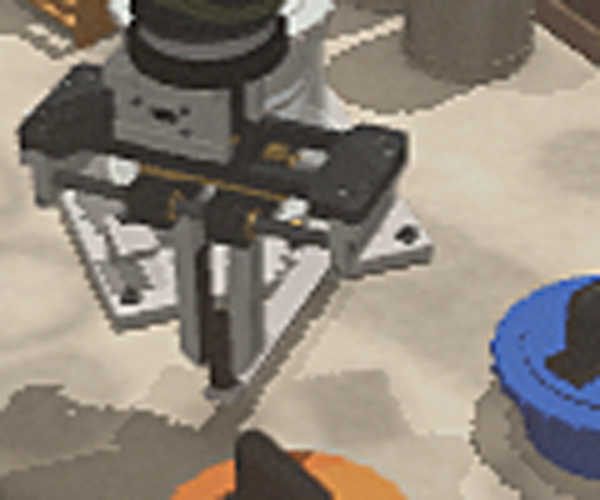

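Gap 15.7 mm, so the knob is pinched. Next I work out the arc.

```bash
cat > arc.py <<'E'
import sys;from h import *
a,n,s=[float(v) for v in sys.argv[1:4]]
e=manip.read_state()["eef_pos"][:2];P=np.array([602,41.])
d=e-P;r=np.hypot(*d);t=np.degrees(np.arctan2(d[1],d[0]))%360;print(r,t)
for k in range(1,int(n)+1):
    f=np.radians(t-s*k);print(k,np.round((P+r*np.array([np.cos(f),np.sin(f)])-e)/1000,3),-s*k)
E
python3 arc.py 0 8 2.5
```

```text
170.8673340899937 213.81220371965512
1 [-0.004  0.006] -2.5
2 [-0.008  0.013] -5.0
3 [-0.011  0.019] -7.5
4 [-0.014  0.026] -10.0
5 [-0.017  0.033] -12.5
6 [-0.02  0.04] -15.0
7 [-0.022  0.047] -17.5
8 [-0.024  0.054] -20.0
```

```bash
python3 -m crank '[{"offset":[-0.004,0.006,0],"spin":-2.5},{"offset":[-0.008,0.013,0],"spin":-5},{"offset":[-0.011,0.019,0],"spin":-7.5},{"offset":[-0.014,0.026,0],"spin":-10},{"offset":[-0.017,0.033,0],"spin":-12.5},{"offset":[-0.02,0.04,0],"spin":-15},{"offset":[-0.022,0.047,0],"spin":-17.5},{"offset":[-0.024,0.054,0],"spin":-20}]'
python3 arc.py 0 8 2.5
```

```text
clock: 4.68
eef_pos: [435.5, 0.2, 45.5]
eef_rot: [-3.142, 0.001, 0.262]
wrist_force: [-2.3, -0.5, 3.6]
finger_gap: 15.8
171.47114658734876 193.7719682359449
1 [-0.002  0.007] -2.5
2 [-0.003  0.015] -5.0
3 [-0.004  0.022] -7.5
4 [-0.005  0.03 ] -10.0
5 [-0.005  0.037] -12.5
6 [-0.005  0.044] -15.0
7 [-0.005  0.052] -17.5
8 [-0.004  0.059] -20.0
```

```bash
python3 -m crank '[{"offset":[-0.002,0.007,0],"spin":-2.5},{"offset":[-0.003,0.015,0],"spin":-5},{"offset":[-0.004,0.022,0],"spin":-7.5},{"offset":[-0.005,0.03,0],"spin":-10},{"offset":[-0.005,0.037,0],"spin":-12.5},{"offset":[-0.005,0.044,0],"spin":-15},{"offset":[-0.005,0.052,0],"spin":-17.5},{"offset":[-0.004,0.059,0],"spin":-20}]'
python3 arc.py 0 8 1.2
```

```text
clock: 5.35
eef_pos: [430.6, 59.5, 45.4]
eef_rot: [3.141, 0.003, -0.089]
wrist_force: [-9.6, -2.4, 9.1]
finger_gap: 15.9
172.38015373629972 173.8405289197324
1 [0.    0.004] -1.2
2 [0.001 0.007] -2.4
3 [0.001 0.011] -3.5999999999999996
4 [0.002 0.014] -4.8
5 [0.003 0.018] -6.0
6 [0.004 0.021] -7.199999999999999
7 [0.005 0.025] -8.4
8 [0.005 0.028] -9.6
```

```bash
python3 -m crank '[{"offset":[-0.002,0.004,0],"spin":-1.2},{"offset":[-0.002,0.007,0],"spin":-2.4},{"offset":[-0.002,0.011,0],"spin":-3.6},{"offset":[-0.001,0.014,0],"spin":-4.8},{"offset":[-0.001,0.018,0],"spin":-6},{"offset":[0,0.021,0],"spin":-7},{"offset":[0,0.023,0],"spin":-7},{"offset":[0,0.023,0],"spin":-7}]'
python3 arc.py 0 1 1.2
```

```text
clock: 6.02
eef_pos: [432.6, 82.7, 45.9]
eef_rot: [-3.141, -0.002, -0.211]
wrist_force: [12.6, -1.4, -6.0]
finger_gap: 15.6
174.42088862725606 166.16472378466688
1 [0.001 0.004] -1.2
```

```bash
python3 -m crank '[{"offset":[0,0.002,0],"spin":0},{"offset":[0,0.004,0],"spin":0},{"offset":[0,0.006,0],"spin":0},{"offset":[0,0.007,0],"spin":0},{"offset":[0,0.007,0],"spin":0},{"offset":[0,0.007,0],"spin":0},{"offset":[0,0.007,0],"spin":0},{"offset":[0,0.007,0],"spin":0}]'
python3 - <<'E'
from h import *
c=manip.camera("side")
cv2.imwrite("pics/f.png",cv2.resize(c["pixels"][180:280,190:310,::-1],None,fx=5,fy=5,interpolation=2))
E
```

```text
clock: 6.68
eef_pos: [433.3, 86.7, 45.8]
eef_rot: [3.138, -0.004, -0.21]
wrist_force: [6.9, -32.0, -3.0]
finger_gap: 21.6
```

View pics/f.png

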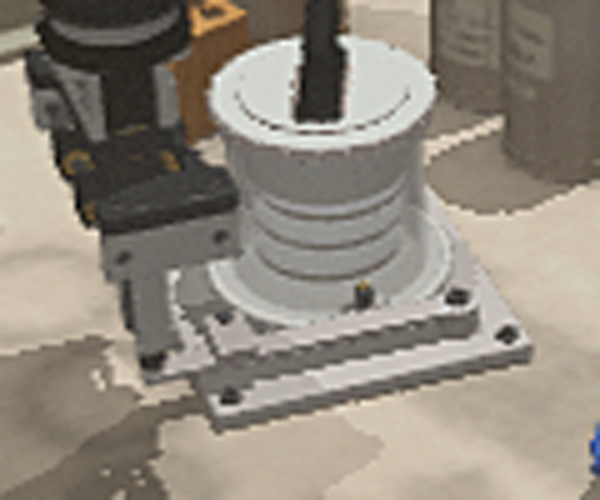

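Hard stop reached (-32 N in y), and the picture shows the arm in under the keeper. Releasing and lifting.

```bash
python3 -m crank '[{"offset":[0,-0.004,0],"spin":0},{"offset":[0,-0.004,0],"spin":0},{"offset":[0,-0.004,0],"spin":0},{"offset":[0,-0.004,0.02],"spin":0},{"offset":[0,-0.004,0.055],"spin":0},{"offset":[0,-0.004,0.095],"spin":0},{"offset":[0,-0.004,0.135],"spin":0},{"offset":[0,-0.004,0.17],"spin":0}]' 0.55 20
python3 - <<'E'
from h import *
c=manip.camera("side")
print([(r["location"].round() if hasattr(r["location"],"round") else r["location"],r["conf"]) for r in manip.search_frame(c,"lid_grip")])
t=manip.camera("top")
cv2.imwrite("pics/g.png",np.hstack([cv2.resize(c["pixels"][160:280,190:310,::-1],(400,400),interpolation=2),cv2.resize(t["pixels"][180:280,205:305,::-1],(400,400),interpolation=2)]))
g=t["pixels"].max(2).astype(int);d=(g<110);d[:200]=0;d[228:]=0;d[:,:222]=0;d[:,250:]=0
v,u=np.nonzero(d);pts=np.array([at_z(t,a,b,182)[:2] for a,b in zip(u,v)],np.float32);print("handle",cv2.minAreaRect(pts),pts.mean(0),len(pts))
E
```

```text
clock: 7.4
eef_pos: [433.0, 83.2, 218.4]
eef_rot: [3.138, -0.005, -0.21]
wrist_force: [0.2, 0.9, 0.5]
finger_gap: 51.5
[([407.9, -200.0, 50.3], 0.72), ([614.5, -168.7, 51.1], 0.68), ([560.9, 118.2, 133.5], 0.59), ([516.6, 66.6, 31.3], 0.39)]
handle ((564.0897216796875, 131.50723266601562), (67.22396850585938, 17.860158920288086), 55.841529846191406) [563.66364 130.25641] 115
```

View pics/g.png

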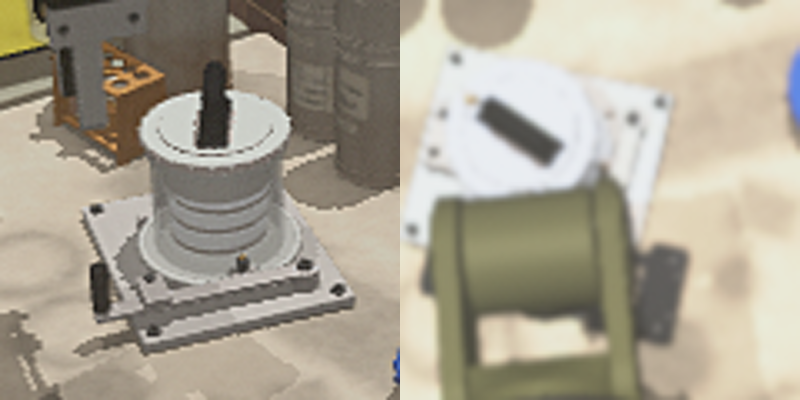

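The arm stays home with the knob released. Moving over the handle.

```bash
python3 -m crank '[{"offset":[0.016,0.006,0.01],"spin":7},{"offset":[0.032,0.012,0.01],"spin":14},{"offset":[0.048,0.018,0.01],"spin":21},{"offset":[0.064,0.024,0.01],"spin":28},{"offset":[0.08,0.03,0.01],"spin":35},{"offset":[0.1,0.036,0.01],"spin":42},{"offset":[0.115,0.042,0.01],"spin":49},{"offset":[0.131,0.048,0.01],"spin":56}]'
python3 -m crank '[{"offset":[0,0,0],"spin":6},{"offset":[0,0,0],"spin":12},{"offset":[0,0,0],"spin":12},{"offset":[0,0,-0.01],"spin":12},{"offset":[0,0,-0.02],"spin":12},{"offset":[0,0,-0.03],"spin":12},{"offset":[0,0,-0.03],"spin":12},{"offset":[0,0,-0.03],"spin":12}]'
python3 - <<'E'
from h import *
c=manip.camera("side");t=manip.camera("top")
cv2.imwrite("pics/h.png",np.hstack([cv2.resize(c["pixels"][150:250,205:305,::-1],(400,400),interpolation=2),cv2.resize(t["pixels"][160:260,190:290,::-1],(400,400),interpolation=2)]))
E
```

```text
clock: 8.22
eef_pos: [565.3, 131.9, 225.6]
eef_rot: [3.141, -0.006, 0.774]
wrist_force: [0.2, 0.4, 0.2]
finger_gap: 51.8
clock: 8.88
eef_pos: [564.9, 131.9, 194.6]
eef_rot: [-3.141, -0.005, 0.982]
wrist_force: [-0.2, -0.0, 0.5]
finger_gap: 51.8
```

View pics/h.png

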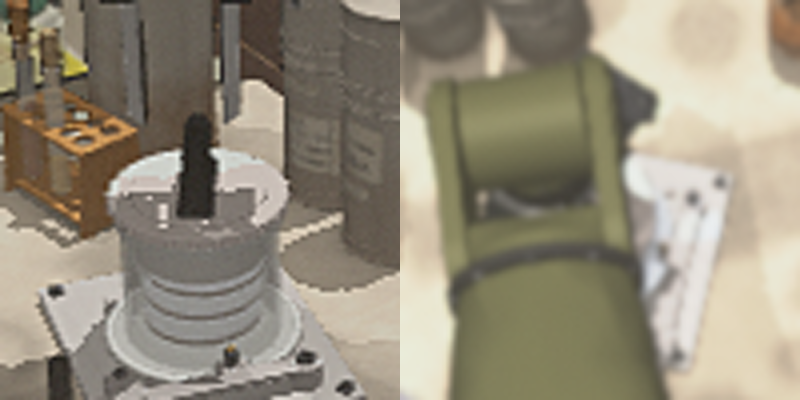

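```bash
python3 - <<'E'
from h import *
c=manip.camera("side")
print(proj(c,(564.9,131.9,194.6)),proj(c,(564.9,131.9,180)), c["fx"])
g=c["pixels"][170:208,240:268].max(2).astype(int)
for r in range(4,34,3): 
    w=np.nonzero(g[r]<75)[0]; print(r+170,w.min()+240 if len(w) else None,w.max()+240 if len(w) else None)
print(c["pixels"][178,230:270].max(1))
E
```

```text
(np.float64(250.07082767265848), np.float64(179.4006097575018)) (np.float64(250.29211018069466), np.float64(184.11108506681444)) 487.3554569914001
174 241 241
177 241 261
180 241 257
183 251 257
186 250 257
189 250 257
192 251 258
195 250 258
198 250 258
201 250 258
[133 132 105  93  90  89  96 102 109 111 102  52  83  99  94  92  93  97
  94  91  89  92  88  61  67  70  77  88  96 176 216  56 102 105 155 214
 206 204 204 203]
```

```bash
python3 -m crank '[{"offset":[0.004,-0.003,0],"spin":0},{"offset":[0.007,-0.005,0],"spin":0},{"offset":[0.007,-0.005,0],"spin":0},{"offset":[0.007,-0.005,-0.01],"spin":0},{"offset":[0.007,-0.005,-0.02],"spin":0},{"offset":[0.007,-0.005,-0.03],"spin":0},{"offset":[0.007,-0.005,-0.03],"spin":0},{"offset":[0.007,-0.005,-0.03],"spin":0}]'
python3 - <<'E'
from h import *
c=manip.camera("side")
cv2.imwrite("pics/i.png",cv2.resize(c["pixels"][150:210,225:285,::-1],(600,600),interpolation=2))
E
```

```text
clock: 9.7
eef_pos: [572.0, 127.0, 165.1]
eef_rot: [-3.141, -0.005, 0.983]
wrist_force: [0.1, -0.5, 0.7]
finger_gap: 51.5
```

View pics/i.png

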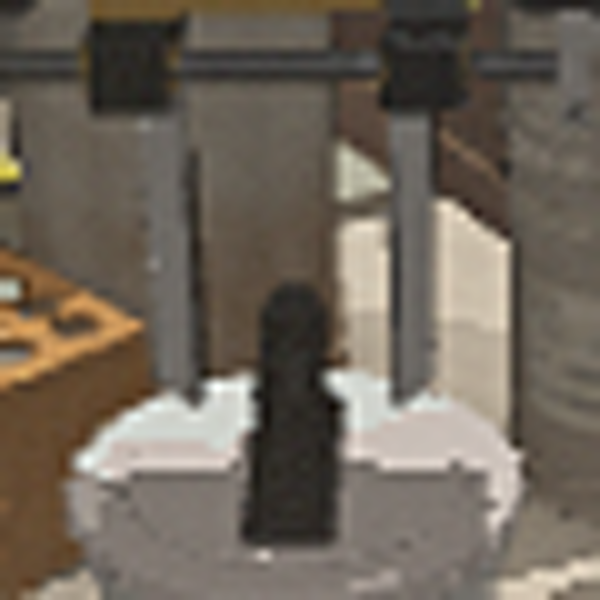

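The handle is now centred between the fingers (crop px 295 against a finger mid of 297). Descend and grip.

```bash
python3 -m crank '[{"offset":[0,0,-0.006],"spin":0},{"offset":[0,0,-0.012],"spin":0},{"offset":[0,0,-0.017],"spin":0},{"offset":[0,0,-0.018],"spin":0},{"offset":[0,0,-0.018],"spin":0},{"offset":[0,0,-0.018],"spin":0},{"offset":[0,0,-0.018],"spin":0},{"offset":[0,0,-0.018],"spin":0}]'
python3 -m crank '[{"offset":[0,0,0],"spin":0},{"offset":[0,0,0],"spin":0},{"offset":[0,0,0],"spin":0},{"offset":[0,0,0],"spin":0},{"offset":[0,0,0],"spin":0},{"offset":[0,0,0],"spin":0},{"offset":[0,0,0],"spin":0},{"offset":[0,0,0],"spin":0}]' 0 50
python3 -c "
from h import *
print(manip.read_state())"
```

```text
clock: 10.42
eef_pos: [572.5, 127.0, 148.1]
eef_rot: [3.141, -0.007, 0.983]
wrist_force: [0.1, -0.1, 0.0]
finger_gap: 51.6
clock: 11.08
eef_pos: [572.3, 127.2, 148.1]
eef_rot: [3.141, -0.006, 0.983]
wrist_force: [-3.2, 1.3, 1.9]
finger_gap: 17.7
{'clock': 11.0833, 'joints': array([0.15413393, 0.4275348 , 1.48492427, 0.00486033, 1.2245962 ,
       0.74023713]), 'qd': array([-0.00015751,  0.00086767,  0.00094148, -0.00168737, -0.00128726,
       -0.00031922]), 'effort': array([-1.35961197e+00, -5.83140635e+01, -3.47035182e+01, -4.48400807e-01,
       -8.48556496e-01,  4.81214491e-02]), 'eef_pos': array([572.30003235, 127.20737984, 148.11596859]), 'eef_rot': array([ 3.14133408, -0.00643878,  0.98305509]), 'wrist_force': array([-3.21595943,  1.25519566,  1.92367544]), 'moment': array([0.29764565, 0.77556611, 0.05389732]), 'finger_gap': 17.6876821878653}
```

```bash
python3 -m crank '[{"offset":[0,0,0.001],"spin":0},{"offset":[0,0,0.002],"spin":0},{"offset":[0,0,0.003],"spin":0},{"offset":[0,0,0.004],"spin":0},{"offset":[0,0,0.005],"spin":0},{"offset":[0,0,0.006],"spin":0},{"offset":[0,0,0.006],"spin":0},{"offset":[0,0,0.006],"spin":0}]'
```

```text
clock: 11.75
eef_pos: [572.8, 127.2, 155.0]
eef_rot: [3.14, -0.008, 0.983]
wrist_force: [-0.7, 0.4, -2.5]
finger_gap: 17.8
```

Only the lid's weight remains on the wrist (-2.5 N), so the seal has given and the jar stayed down. Raising to about 11 mm and checking.

```bash
python3 -m crank '[{"offset":[0,0,0.001],"spin":0},{"offset":[0,0,0.002],"spin":0},{"offset":[0,0,0.003],"spin":0},{"offset":[0,0,0.004],"spin":0},{"offset":[0,0,0.004],"spin":0},{"offset":[0,0,0.004],"spin":0},{"offset":[0,0,0.004],"spin":0},{"offset":[0,0,0.004],"spin":0}]'
python3 - <<'E'
from h import *
c=manip.camera("side")
cv2.imwrite("pics/j.png",cv2.resize(c["pixels"][150:270,195:315,::-1],(600,600),interpolation=2))
E
```

```text
clock: 12.42
eef_pos: [572.9, 127.2, 159.1]
eef_rot: [3.14, -0.008, 0.983]
wrist_force: [-1.2, 1.3, -2.1]
finger_gap: 17.7
```

View pics/j.png

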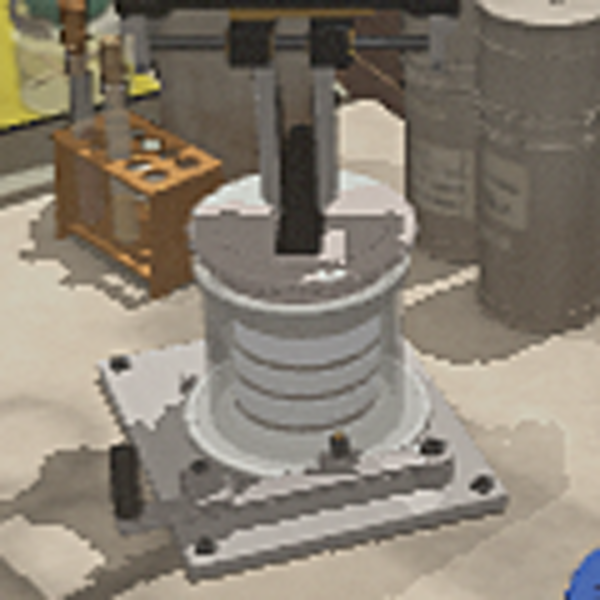

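The hold-down arm is home under its keeper, the jar is down, and the lid is level and open by about 11 mm (TCP went from 148 to 159 mm). Handing in.

```bash
python3 -c "
from h import *
print(manip.sign_off())"
```

```text
the job is handed in; nothing more can be done
None
```

The jar is locked down in its holder and the white lid is held about 11 mm open. I handed the job in at about 12.4 s on the robot's clock. Hand-in reports no verdict.

**What I did:**
- I pinched the knob and swung the hold-down arm in until it hit its hard stop, with 32 N back at the wrist. I then let go, and the picture showed the arm staying under its keeper.
- I gripped the white lid's black bar handle at 50 N and pulled it straight up until the seal gave.

**Last checks:**
- The tool rose 11 mm from the grip height.
- The wrist carried only about 2 N, roughly the lid's own weight, so the jar did not come up with it.
- The finger gap was 17.7 mm on the 18 mm handle, and the tool was tilted less than 0.01 rad.
- The last picture showed the arm home, the jar down and the lid level.
- No contact with the bystanders was noted, but I did not measure them again at the end.

**Disagreement:** the top and side cameras placed the handle about 9 mm apart across its thickness. I followed the side view, which agreed with where the fingers showed in the picture, and moved the gripper over before gripping.

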